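# Set the mitre turntable to the red line and clamp it

## Task

Turn the round turntable of the mitre fixture until its white index mark lines up with the red line on the scale around it: push the raised bar round with the fingertips, from one side of the bar at a time, never pinching it. Only once it is set, press the yellow clamp knob beside it fully down, and leave the setting as it is. Leave the tube, the hammer and the file where they lie.

Things in the scene. Friction and masses are not known exactly. Their poses are not given: they have to be found in the camera images.
- turntable (a joint): Angle (rad) of the turntable about its vertical axis in the fixture, growing anticlockwise seen from above; it turns endlessly either way, with no stop or detent, and dry friction (about 0.22 N m, so 4 N of push at 55 mm from the axis) keeps it where it is left. It is a dark steel disc, 164 mm across, its top 30 mm above the bench; the fixture below it is green, 220 mm square, bolted to the bench.
- centre (a point): On the turntable's axis, at the height of the disc's top (30 mm above the bench). Its x axis points along the white index mark, its y axis along the raised bar, z up.
- index_mark (a point): Outer end of the white index mark, at the disc's rim, 82.5 mm from the axis, 30 mm above the bench. The mark is a radial white line on the disc, 56 mm long and 7 mm wide, square to the raised bar; there is only this one.
- red_line (a point): Inner end of the red target line on the aluminium scale ring round the disc, 82.5 mm from the axis, 29 mm above the bench. The line is radial, 25 mm long and 7 mm wide; the ring is fixed, 216 mm across, its other lines are thin and black, every 15 degrees. When set, index_mark and red_line lie at one place.
- bar_side_front: Blue long side plate of the raised bar, on the side of the white mark. The bar runs straight across the disc through its axis: 140 mm long (70 mm to each side of the axis), 24 mm thick over both side plates, top 56 mm above the bench (26 mm above the disc). Origin: middle of this plate, 9.5 mm from the axis, 42 mm above the bench; axes as point centre.
- bar_side_back: Grey long side plate on the other side of the same bar. Origin: middle of the plate, 9.5 mm from the axis, 42 mm above the bench; axes as point centre. Touching both side plates at once with the fingers counts as pinching the bar.
- clamp (a joint): How far the clamp knob is pressed (m): 0 up, 0.010 fully down. It takes about 5 N to move and stays where it is left. It does not itself hold the turntable.
- clamp_top (a point): Centre of the top face of the yellow clamp knob, a disc 44 mm across and 12 mm thick on a vertical stem, 143 mm from the turntable's axis; its top is 50 mm above the bench when up, 40 mm when down.
- tube: Loose offcut of square steel tube lying on the bench, 100 mm long (its x) and 40 mm square; origin under its middle. Leave alone.
- hammer: Loose hammer, red handle, dark head, 260 mm long along its x (handle to -x), lying on the bench, origin under its middle. Leave alone.
- file: Loose flat file with a black and red handle, 290 mm long along its x (handle to -x), up to 27 mm high, lying on the bench; origin near its middle. Leave alone.

How it is judged:
On the way, in this order (a step that is already met when the one before it is completed fails the run):
1. the white index mark lines up with the red line (within 5 mm at the rim) and the turntable is at rest (horizontal distance between index_mark and red_line below 0.005 m and velocity of joint turntable between -0.05 and 0.05 rad/s), for 0.3 s.
2. the clamp knob is pressed down (at least 8 of its 10 mm) with the marks still lined up (horizontal distance between index_mark and red_line below 0.005 m and value of joint clamp above 0.008 m), for 0.1 s.
At the end, for the whole second after the job is handed in: The white index mark is within 5 mm (at the rim) of the red line, the turntable is at rest, the clamp knob is at least 8 mm of its 10 mm down (all of step 2 and velocity of joint turntable between -0.05 and 0.05 rad/s); the robot touches nothing.
It fails at once if the bar is pinched: the fingers press on both of its sides at once (contact force between the fingers and bar_side_front above 1 N and contact force between the fingers and bar_side_back above 1 N).
It fails at once if the clamp knob is pressed (over 3 mm) while the marks are not lined up (more than 8 mm apart) (value of joint clamp above 0.003 m and not (horizontal distance between index_mark and red_line below 0.008 m)).
It fails at once if the tube, hammer or file is moved by more than 20 mm (distance of any of tube, hammer, file from where it was at the start of the episode above 0.02 m).
It also fails if it takes over 48 s, if anything falls off the work surface, if the arm or the gripper's body presses on something with over 40 N, if the wrist force passes 120 N, or if a joint passes its speed limit or range.

## Robot

A 7-joint arm with a two-finger parallel gripper is mounted at the origin on the work surface. World frame = base frame: x ahead of the robot, y to its left, z up, the work surface at z = 0. Lengths are in m, angles in rad, forces in N, time in s.
With the tool pointing down it reaches from about 0.425 to 1.025 m from the base axis. Payload 9.4 kg.
Tool frame: the origin (TCP) lies midway between the tips of the shut fingers; the grasp point (between the pads) lies 19 mm behind it; z points along the fingers, y is the line along which they close (so a half turn about z gives the same grasp; the last joint's range is limited). The gripper opens to 93 mm and grips with 3 to 60 N. Pads are 15 mm wide; open, the fingers measure 128 mm over their backs; the gripper's body (75 mm by 188 mm) begins 65 mm behind the grasp point.
Start: joints at [-1.417, 0.599, -0.003, 1.599, 0.002, 0.943, -0.08], TCP at [0.166, 0.706, 0.219] pointing down, gripper open.
Joint ranges: [-2.57, 2.57], [-0.35, 1.97], [-1.29, 1.29], [0.11, 2.56], [-1.05, 4.19], [0.11, 1.86], [-2.63, 2.63]. Speed limits (rad/s): [2.22, 2.22, 3.01, 3.01, 3.14, 3.14, 3.14].

## Interface

Orientations are given as a rotation vector (axis times angle).
In Python, from plant import manip, get_image gives the robot as it stands.
- The arm moves only by the tool play_rows, never from a script. Its argument "deltas" is a list of rows, each a list of 2 entries, a list of its own where there are three numbers: the shift along the tool's x, y, z in mm, then the turn, a rotation vector about the tool's x, y, z in degrees. A call has exactly 10 rows; each row shifts and turns the commanded pose from where the row before left it, along the tool's axes as they then stand; what a row does not reach is not made up. A row lasts 1/12 s, in which the tool goes at most 41.7 mm and 7.16 degrees, less where a joint would pass 70% of its speed; a pose out of reach is approached as far as the arm can. A call with a gripper value outside its range is refused whole. "fingers" is the gripper command: -1 is shut, 1 is fully open, values between are in proportion, set as the call begins (left out, the last holds). The fingers move at their own pace and stop on an object; "grip_force" is the grip in N (left out, the last holds). Time passes only in rows, so rows that do not move let the fingers close, or fill a call up. It gives the time, the measured TCP pose, the force, the opening and the grip force at its end, in the units of the state.
- manip.read_state(): the state, without advancing time (a new reading comes with each control period).
- get_image(name): name is "side" or "top" or "wrist"; returns a dict with "frame" (480x640x3 uint8, red, green, blue), "fx", "fy", "cx", "cy" (pixels), "R" (3x3) and "t" (3): a world point X has camera coordinates R X + t; the wrist camera has in their place "tool_from_camera" (4x4, takes a point from camera to tool coordinates, whose origin is the TCP and whose axes are the flange's). Camera axes: x right, y down, z forward; pixel columns grow to the right and rows downward; lengths in m; the calibration is good to about 2 mm. A picture is of the moment at which its call begins: read the wrist's pose just before it. There is no depth.
- manip.hand_in(): hands the job in; it is judged then, once.
The state is a dict: "clock": time; "joint_pos": joint angles; "qvel": joint speeds; "joint_efforts": joint torques, N m; "tcp_pos": TCP position; "tcp_rot": TCP orientation; "ft_force": force on the tool from outside, world axes, zero at the start; "ft_torque": the same for the moment, N m; "finger_gap": opening from 0.0 (shut) to 1.0 (fully open); "finger_force": force on a finger pad.
Only numpy, scipy, OpenCV 4.12 (cv2) and the standard library are available. Lean on these libraries where they do the work, as an engineer would, in place of code of your own. Each camera call takes 0.05 s, during which the arm holds its last target. There are 200 camera calls.

## Working session

There is one attempt and no reset: what is moved stays moved. The work goes in short steps, Python scripts to look and compute and a tool call to move; the robot and the scene stay as the last step left them, time stands still between calls to the robot, and variables do not carry over. Pictures are saved under pics/ and viewed, at most 10 in all, crops included, and the job is handed in when it is done.

Besides the shell and the picture viewer there is one more tool, called after "Request:" by a JSON object that holds its "fn" and its "kwargs", one argument or row to a line. play_rows: Moves the arm, as the interface text tells. Its arguments: {"type":"object","properties":{"deltas":{"type":"array","items":{"type":"array"}},"fingers":{"type":"number"},"grip_force":{"type":"number"}},"required":["deltas"]}

```bash
mkdir -p pics; cat > h.py <<'E'
import numpy as np,cv2
from plant import manip,get_image
from scipy.spatial.transform import Rotation as Ro
def snap(n,f):
    s=manip.read_state();d=get_image(n);cv2.imwrite('pics/'+f,cv2.cvtColor(d['frame'],cv2.COLOR_RGB2BGR));return s,d
def ray(d,u,v,s=None):
    c=np.array([(u-d['cx'])/d['fx'],(v-d['cy'])/d['fy'],1.])
    if 'R' in d: R=np.array(d['R']);return -R.T@np.array(d['t']),R.T@c
    T=np.array(d['tool_from_camera']);W=Ro.from_rotvec(s['tcp_rot']).as_matrix()
    return W@T[:3,3]+s['tcp_pos'],W@T[:3,:3]@c
def onz(d,u,v,z,s=None):
    o,r=ray(d,u,v,s);return o+r*(z-o[2])/r[2]
E
python3 - <<'E'
from h import *
import pickle
s,t=snap('top','top1.png');_,d=snap('side','side1.png')
pickle.dump((s,t,d),open('a.pkl','wb'))
print(s,Ro.from_rotvec(s['tcp_rot']).as_matrix().round(3))
for q in(t,d):print({k:np.round(v,3).tolist() for k,v in q.items() if k!='frame'})
E
```

```text
{'clock': 0.0, 'joint_pos': array([-1.41667443,  0.60010053, -0.00258431,  1.60015383,  0.00181282,
        0.9429153 , -0.07983   ]), 'qvel': array([ 0.00038228,  0.00127252, -0.00010695, -0.00212128,  0.00067348,
        0.00035818,  0.00104331]), 'joint_efforts': array([ 1.43603316e-03, -7.65059066e+01,  1.49691548e+00, -2.52337450e+01,
       -5.25358657e-02,  1.71536347e-02,  1.73455301e-04]), 'tcp_pos': array([0.16574455, 0.70527567, 0.21776861]), 'tcp_rot': array([-3.61654750e-01, -3.12065538e+00,  2.47222107e-03]), 'ft_force': array([0.43731966, 0.24475295, 0.71251758]), 'ft_torque': array([ 0.01600328,  0.02154539, -0.02295854]), 'finger_force': 0.0, 'finger_gap': 1.000746476651353} [[-0.973  0.229 -0.   ]
 [ 0.229  0.973 -0.002]
 [-0.    -0.002 -1.   ]]
{'fx': 463.921, 'fy': 463.921, 'cx': 321.591, 'cy': 242.513, 'R': [[-0.019, -1.0, 0.007], [-0.997, 0.018, -0.072], [0.072, -0.008, -0.997]], 't': [0.005, 0.605, 0.856]}
{'fx': 576.101, 'fy': 576.101, 'cx': 324.935, 'cy': 248.997, 'R': [[0.661, -0.75, -0.021], [-0.42, -0.347, -0.839], [0.622, 0.563, -0.544]], 't': [-0.379, 0.308, 0.82]}
```

View pics/top1.png

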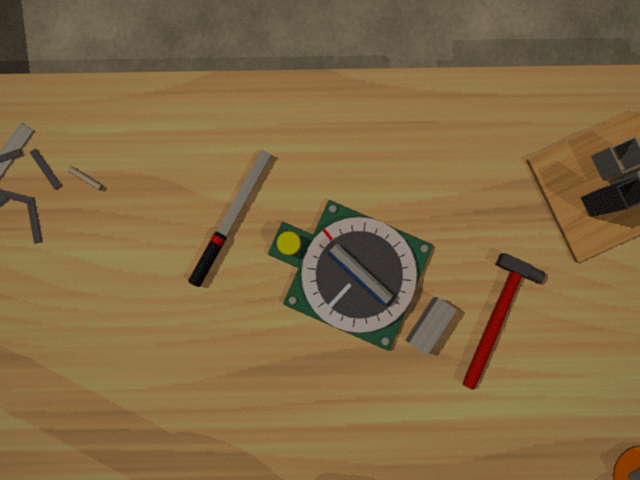

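View pics/side1.png

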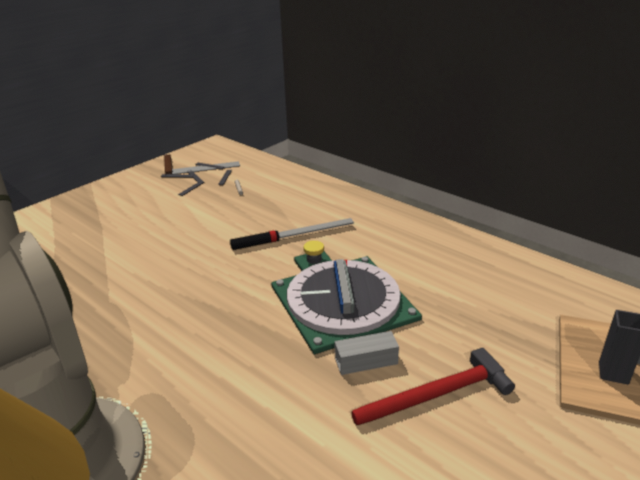

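The top view shows the ring centre at about (359,275), the red line at (328,235), the white mark's outer end at (332,307) and the knob at (288,243). In the side view the knob is at (314,247) and the mark's outer end at (302,292).

```bash
cat > m.py <<'E'
from h import *
import pickle
s,t,d=pickle.load(open('a.pkl','rb'))
def tri(a,b):
    o,r=ray(t,*a);p,q=ray(d,*b)
    k=np.linalg.lstsq(np.c_[r,-q],p-o,rcond=None)[0];return ((o+r*k[0]+p+q*k[1])/2).round(4),np.linalg.norm(o+r*k[0]-p-q*k[1]).round(4)
print('knob',tri((288,243),(314,247)),'mark',tri((332,307),(302,292)))
for n,p,z in [('c',(359,275),.03),('mark',(332,307),.03),('red',(332.5,240.5),.03),('redout',(323,230),.03),('knob',(288,243),.05),('barA',(333,249),.056),('barB',(388,300),.056)]:print(n,onz(t,*p,z).round(4))
def crop(im,x,y,w,h,k,f):cv2.imwrite('pics/'+f,cv2.cvtColor(cv2.resize(im[y:y+h,x:x+w],None,fx=k,fy=k,interpolation=cv2.INTER_CUBIC),cv2.COLOR_RGB2BGR))
crop(t['frame'],265,195,180,160,4,'topc.png')
E
python3 m.py
```

```text
knob (array([0.6033, 0.0559, 0.0464]), np.float64(0.0007)) mark (array([ 0.4839, -0.0225,  0.0368]), np.float64(0.0005))
c [ 0.5419 -0.0744  0.03  ]
mark [ 0.4836 -0.0228  0.03  ]
red [ 0.6074 -0.0263  0.03  ]
redout [ 0.6275 -0.0088  0.03  ]
knob [0.6028 0.0559 0.05  ]
barA [ 0.5899 -0.026   0.056 ]
barB [ 0.4959 -0.1234  0.056 ]
```

View pics/topc.png

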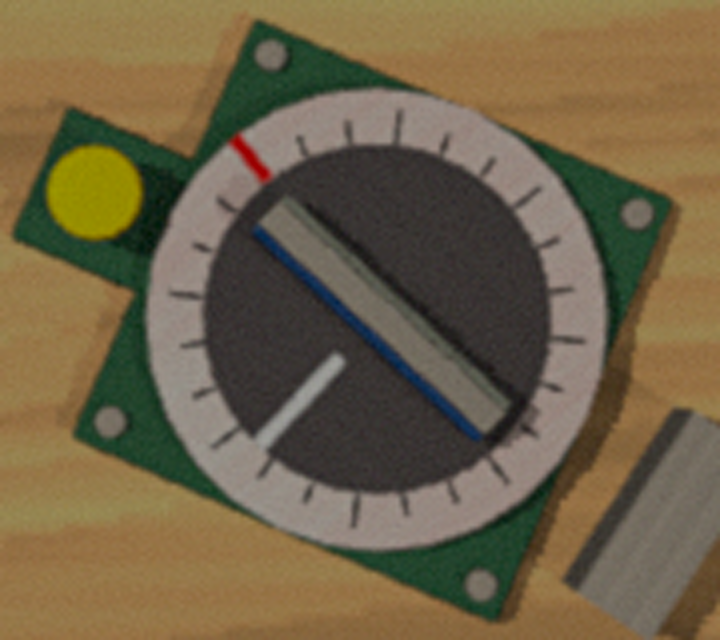

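The crop gives the ring centre at (377,319), the mark's outer end at (262,444) and the red line from (268,178) to (234,138). That puts the mark at a yaw of about 137° and the red line at about 38°, so the disc needs about 99° clockwise. I'll push the blue side at the bar end that points to 47°, turning the tool along with the bar.

Request:
{"fn": "play_rows", "kwargs": {
  "deltas": [
    [[-27,-30.5,0],[0,0,0]],
    [[-27,-30.5,0],[0,0,0]],
    [[-27,-30.5,0],[0,0,0]],
    [[-27,-30.5,0],[0,0,0]],
    [[-27,-30.5,0],[0,0,0]],
    [[-27,-30.5,0],[0,0,0]],
    [[-27,-30.5,0],[0,0,0]],
    [[-27,-30.5,0],[0,0,0]],
    [[-27,-30.5,0],[0,0,0]],
    [[-27,-30.5,0],[0,0,0]]
  ],
  "fingers": -1
}}

```text
clock: 0.93
tcp_pos: [0.3594, 0.3451, 0.2186]
tcp_rot: [-0.361, -3.121, 0.0]
ft_force: [0.9, -0.0, 0.4]
finger_gap: 0.332
finger_force: 0.0
```

Request:
{"fn": "play_rows", "kwargs": {
  "deltas": [
    [[-27,-30.5,0],[0,0,0]],
    [[-27,-30.5,0],[0,0,0]],
    [[-27,-30.5,0],[0,0,0]],
    [[-27,-30.5,0],[0,0,0]],
    [[-27,-30.5,0],[0,0,0]],
    [[-27,-30.5,0],[0,0,0]],
    [[-27,-30.5,0],[0,0,0]],
    [[-27,-30.5,0],[0,0,0]],
    [[-27,-30.5,0],[0,0,0]],
    [[-27,-30.5,0],[0,0,0]]
  ]
}}

```text
clock: 1.77
tcp_pos: [0.5524, -0.0136, 0.2185]
tcp_rot: [-0.362, -3.12, -0.0]
ft_force: [0.2, 0.8, -0.3]
finger_gap: 0.004
finger_force: 0.0
```

Request:
{"fn": "play_rows", "kwargs": {
  "deltas": [
    [[0,0,0],[0,0,6]],
    [[0,0,0],[0,0,6]],
    [[0,0,0],[0,0,6]],
    [[0,0,0],[0,0,6]],
    [[0,0,0],[0,0,6]],
    [[0,0,0],[0,0,0]],
    [[0,0,0],[0,0,0]],
    [[0,0,0],[0,0,0]],
    [[0,0,0],[0,0,0]],
    [[0,0,0],[0,0,0]]
  ]
}}

```text
clock: 2.6
tcp_pos: [0.552, -0.0116, 0.2187]
tcp_rot: [-1.155, -2.922, -0.0]
ft_force: [-0.1, 1.1, -0.2]
finger_gap: 0.005
finger_force: 0.0
```

```bash
cat >> h.py <<'E'
def to(s,p):
    W=Ro.from_rotvec(s['tcp_rot']).as_matrix();print('yaw_y',np.degrees(np.arctan2(W[1,1],W[0,1])).round(2),'tcp',s['tcp_pos'].round(4),'F',s['ft_force'].round(1),'t',s['clock'],'gap',round(s['finger_gap'],2))
    print('tool delta mm',(1000*W.T@(np.array(p)-s['tcp_pos'])).round(1))
E
python3 - <<'E'
from h import *
import pickle
s,w=snap('wrist','w1.png');pickle.dump((s,w),open('w1.pkl','wb'))
to(s,[.5496,-.0158,.04]);print(np.round(w['tool_from_camera'],3))
E
```

```text
yaw_y 46.86 tcp [ 0.552  -0.0116  0.2187] F [-0.1  1.1 -0.2] t 2.6 gap 0.0
tool delta mm [ -1.1  -4.7 178.7]
[[ 0.001 -0.956 -0.295  0.083]
 [ 1.     0.001  0.001  0.001]
 [-0.    -0.295  0.956 -0.166]
 [ 0.     0.     0.     1.   ]]
```

View pics/w1.png

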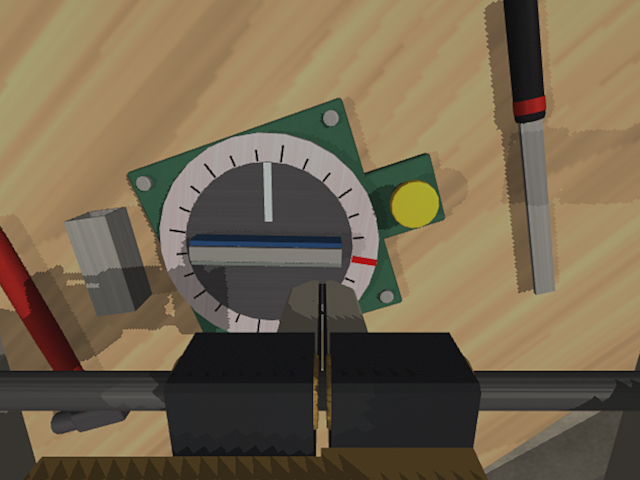

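The wrist view shows the bar nearly parallel to the tool's y axis, from (190,250) to (342,250). The mark runs from (267,163) to (268,221), the red line from (353,260) to (377,263), and the knob is at (415,204).

```bash
python3 - <<'E'
from h import *
import pickle
s,w=pickle.load(open('w1.pkl','rb'))
P=lambda u,v,z:onz(w,u,v,z,s)[:2]
mo,mi,ri,ro=P(267,163,.03),P(268,221,.03),P(353,260,.03),P(377,263,.03)
A=lambda a:np.degrees(np.arctan2(a[1],a[0])).round(2)
print('mark',mo,mi,A(mo-mi),'red',ri,ro,A(ro-ri))
um=(mo-mi)/np.linalg.norm(mo-mi);ur=(ro-ri)/np.linalg.norm(ro-ri)
c=mo-.0825*um;print('c',c,ri-.0825*ur,'ang',A(mo-c),A(ri-c),'knob',P(415,204,.05),'barends',P(190,250,.056),P(342,250,.056))
E
```

```text
mark [ 0.48631804 -0.01750081] [ 0.5255853 -0.0561219] 135.48 red [ 0.61123975 -0.02311128] [ 0.6299204  -0.00780823] 39.32
c [ 0.54513629 -0.07535117] [ 0.5474199  -0.07539203] ang 135.48 38.32 knob [0.60250739 0.0568604 ] barends [ 0.49374315 -0.12002986] [ 0.5883916  -0.01889347]
```

Request:
{"fn": "play_rows", "kwargs": {
  "deltas": [
    [[-1,-3,30],[0,0,0]],
    [[-1,-3,30],[0,0,0]],
    [[0,0,30],[0,0,0]],
    [[0,0,30],[0,0,0]],
    [[0,0,25],[0,0,0]],
    [[0,0,20],[0,0,0]],
    [[0,0,10],[0,0,0]],
    [[0,0,4],[0,0,0]],
    [[0,0,0],[0,0,0]],
    [[0,0,0],[0,0,0]]
  ]
}}

```text
clock: 3.48
tcp_pos: [0.5499, -0.0174, 0.0404]
tcp_rot: [1.157, 2.92, 0.001]
ft_force: [-0.1, -0.0, -0.2]
finger_gap: 0.002
finger_force: 0.0
```

Request:
{"fn": "play_rows", "kwargs": {
  "deltas": [
    [[-2,0,0],[0,0,0]],
    [[-2,0,0],[0,0,0]],
    [[-2,0,0],[0,0,0]],
    [[-2,0,0],[0,0,0]],
    [[-2,0,0],[0,0,0]],
    [[-2,0,0],[0,0,0]],
    [[-1,0,0],[0,0,0]],
    [[0,0,0],[0,0,0]],
    [[0,0,0],[0,0,0]],
    [[0,0,0],[0,0,0]]
  ]
}}

```text
clock: 4.32
tcp_pos: [0.5587, -0.0261, 0.0395]
tcp_rot: [-1.157, -2.921, 0.0]
ft_force: [0.7, 0.4, 0.5]
finger_gap: 0.005
finger_force: 0.0
```

```bash
python3 - <<'E'
from h import *
to(manip.read_state(),[.544,-.075,.04])
E
```

```text
yaw_y 46.78 tcp [ 0.5587 -0.0261  0.0395] F [0.7 0.4 0.5] t 4.3167 gap 0.01
tool delta mm [-22.8 -45.7  -0.5]
```

Request:
{"fn": "play_rows", "kwargs": {
  "deltas": [
    [[-2,0,0],[0,0,0]],
    [[-4,1.55,0],[0,0,5]],
    [[-4.06,1.55,0],[0,0,5]],
    [[-4.06,1.55,0],[0,0,5]],
    [[-4.06,1.55,0],[0,0,5]],
    [[-4.06,1.55,0],[0,0,5]],
    [[-4.06,1.55,0],[0,0,5]],
    [[-4.06,1.55,0],[0,0,5]],
    [[-2.44,0.95,0],[0,0,3]],
    [[0,0,0],[0,0,0]]
  ]
}}

```text
clock: 5.15
tcp_pos: [0.5856, -0.0471, 0.0395]
tcp_rot: [-2.046, -2.383, -0.0]
ft_force: [-0.4, 2.4, 1.5]
finger_gap: 0.008
finger_force: 1.5
```

```bash
python3 - <<'E'
from h import *
s,d=snap('side','s2.png');to(s,[.544,-.075,.04])
cv2.imwrite('pics/s2c.png',cv2.resize(cv2.imread('pics/s2.png')[220:360,240:440],None,fx=4,fy=4,interpolation=2))
E
```

```text
yaw_y 8.7 tcp [ 0.5856 -0.0471  0.0395] F [-0.4  2.4  1.5] t 5.15 gap 0.01
tool delta mm [-21.3 -45.4  -0.5]
```

View pics/s2c.png

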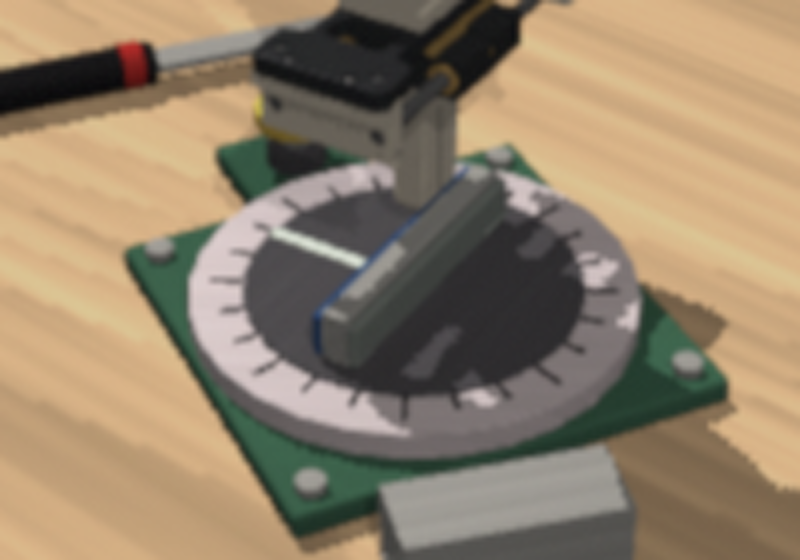

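The bar has followed the fingers: its blue side rests against them and the mark's outer end is now at about (309,278) in the full side image. I'll carry on along the arc.

Request:
{"fn": "play_rows", "kwargs": {
  "deltas": [
    [[-4.06,1.6,0],[0,0,5]],
    [[-4.06,1.6,0],[0,0,5]],
    [[-4.06,1.6,0],[0,0,5]],
    [[-4.06,1.6,0],[0,0,5]],
    [[-4.06,1.6,0],[0,0,5]],
    [[-4.06,1.6,0],[0,0,5]],
    [[-4.06,1.6,0],[0,0,5]],
    [[-4.06,1.6,0],[0,0,5]],
    [[-2.44,1,0],[0,0,3]],
    [[0,0,0],[0,0,0]]
  ]
}}

```text
clock: 6.03
tcp_pos: [0.5932, -0.0836, 0.0396]
tcp_rot: [2.777, 1.469, 0.001]
ft_force: [2.1, 2.1, -0.8]
finger_gap: 0.003
finger_force: 1.6
```

```bash
python3 - <<'E'
from h import *
import pickle
s,d=snap('side','s3.png');to(s,[.544,-.075,.04]);_,t=snap('top','t3.png')
pickle.dump((s,t,d),open('b.pkl','wb'))
a=cv2.resize(cv2.imread('pics/s3.png')[245:345,275:415],None,fx=4,fy=4,interpolation=2)
print(a.shape)
b=cv2.resize(cv2.imread('pics/t3.png')[205:345,295:435],None,fx=2,fy=2,interpolation=2)
o=np.zeros((400,840,3),np.uint8);o[:,:560]=a;o[:280,560:]=b;cv2.imwrite('pics/c3.png',o[:,:800])
E
```

```text
yaw_y -34.23 tcp [ 0.5932 -0.0836  0.0396] F [ 2.1  2.1 -0.8] t 6.0333 gap 0.0
tool delta mm [-20.6 -45.5  -0.5]
(400, 560, 3)
```

View pics/c3.png

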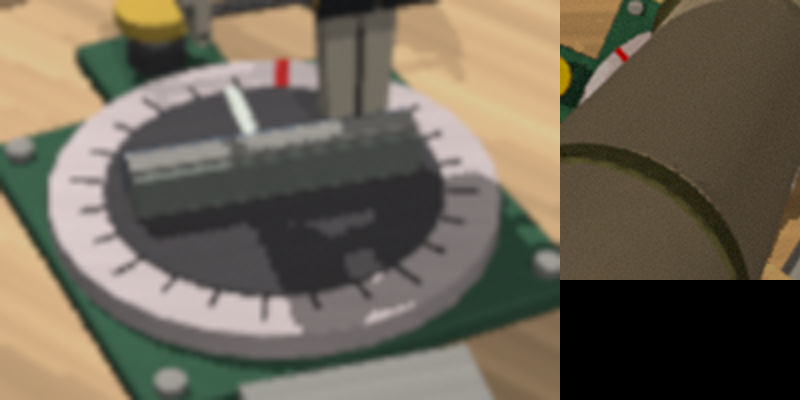

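The mark's outer end is at (230,86) in the crop, the red line's inner end at (281,86) and its outer end at (283,60).

```bash
python3 - <<'E'
from h import *
import pickle
s,t,d=pickle.load(open('b.pkl','rb'))
P=lambda x,y:onz(d,275+x/4,245+y/4,.03)[:2]
m,r,ro=P(230,86),P(281,86),P(283,60)
# ring ellipse check of the centre: disc left/right rim
for c in ([.544,-.075],[.542,-.0745],[.546,-.075]):
    a=[np.degrees(np.arctan2(*(q-c)[::-1])).round(1) for q in (m,r,ro)];print(c,a,a[0]-a[1])
print(np.linalg.norm(m-r),m,r)
E
```

```text
[0.544, -0.075] [np.float64(55.6), np.float64(37.9), np.float64(37.7)] 17.700000000000003
[0.542, -0.0745] [np.float64(54.3), np.float64(36.7), np.float64(36.8)] 17.599999999999994
[0.546, -0.075] [np.float64(56.7), np.float64(38.8), np.float64(38.4)] 17.900000000000006
0.0258580767716236 [ 0.59187835 -0.00502577] [ 0.60837281 -0.0249399 ]
```

Request:
{"fn": "play_rows", "kwargs": {
  "deltas": [
    [[-3.2,1.3,0],[0,0,4]],
    [[-3.2,1.3,0],[0,0,4]],
    [[-3.2,1.3,0],[0,0,4]],
    [[-2.4,1.0,0],[0,0,3]],
    [[-1.6,0.7,0],[0,0,2]],
    [[-0.4,0.2,0],[0,0,0.5]],
    [[0,0,0],[0,0,0]],
    [[0,0,0],[0,0,0]],
    [[0,0,0],[0,0,0]],
    [[0,0,0],[0,0,0]]
  ]
}}

```text
clock: 6.97
tcp_pos: [0.5884, -0.098, 0.0397]
tcp_rot: [2.966, 1.034, 0.001]
ft_force: [5.4, 2.9, -3.5]
finger_gap: 0.005
finger_force: 2.6
```

```bash
python3 - <<'E'
from h import *
import pickle
s,d=snap('side','s4.png');to(s,[.544,-.075,.04])
pickle.dump((s,d),open('c.pkl','wb'))
cv2.imwrite('pics/c4.png',cv2.resize(cv2.imread('pics/s4.png')[250:310,300:390],None,fx=8,fy=8,interpolation=2))
E
```

```text
yaw_y -51.57 tcp [ 0.5884 -0.098   0.0397] F [ 5.4  2.9 -3.5] t 6.9667 gap 0.01
tool delta mm [-20.5 -45.6  -0.4]
```

View pics/c4.png

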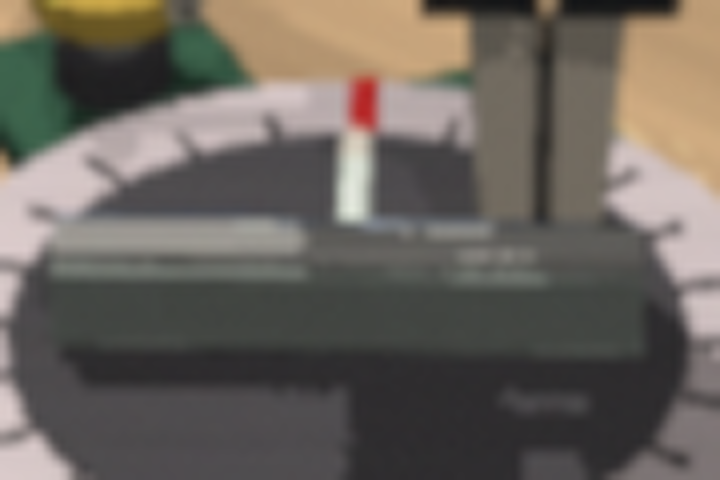

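White and red now run into each other: the mark's outer end is at (358,132) and the red inner end at (363,130) in the 8x crop, about 1 mm apart. I'll back off, lift and go over the knob.

Request:
{"fn": "play_rows", "kwargs": {
  "deltas": [
    [[2,0,0],[0,0,0]],
    [[4,0,0],[0,0,0]],
    [[7,0,0],[0,0,0]],
    [[7,0,0],[0,0,0]],
    [[0,0,-20],[0,0,0]],
    [[0,0,-20],[0,0,0]],
    [[0,0,-20],[0,0,0]],
    [[0,0,0],[0,0,0]],
    [[0,0,0],[0,0,0]],
    [[0,0,0],[0,0,0]]
  ]
}}

```text
clock: 7.85
tcp_pos: [0.6035, -0.0852, 0.0991]
tcp_rot: [-2.967, -1.031, 0.001]
ft_force: [-0.5, 0.6, 0.0]
finger_gap: 0.006
finger_force: 0.0
```

Request:
{"fn": "play_rows", "kwargs": {
  "deltas": [
    [[14.6,-18.7,0],[0,0,0]],
    [[14.6,-18.7,0],[0,0,0]],
    [[14.6,-18.7,0],[0,0,0]],
    [[14.6,-18.7,0],[0,0,0]],
    [[14.6,-18.7,0],[0,0,0]],
    [[14.6,-18.7,0],[0,0,0]],
    [[0,0,0],[0,0,0]],
    [[0,0,0],[0,0,0]],
    [[0,0,0],[0,0,0]],
    [[0,0,0],[0,0,0]]
  ]
}}

```text
clock: 8.68
tcp_pos: [0.6026, 0.0551, 0.0993]
tcp_rot: [2.968, 1.027, -0.001]
ft_force: [0.0, -0.8, -0.9]
finger_gap: 0.006
finger_force: 0.0
```

```bash
python3 - <<'E'
from h import *
s,w=snap('wrist','w5.png');to(s,[.603,.0562,.052])
E
```

```text
yaw_y -51.82 tcp [0.6026 0.0551 0.0993] F [ 0.  -0.8 -0.9] t 8.6833 gap 0.01
tool delta mm [ 1.  -0.6 47.3]
```

View pics/w5.png

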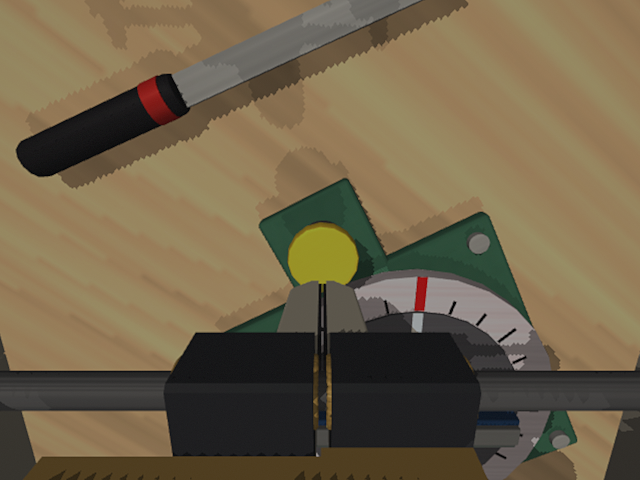

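The knob at (322,255) is straight ahead of the fingertips, and the white mark at (417,320) meets the red line at (420,310). Now I'll press.

Request:
{"fn": "play_rows", "kwargs": {
  "deltas": [
    [[1,-0.5,20],[0,0,0]],
    [[0,0,15],[0,0,0]],
    [[0,0,10],[0,0,0]],
    [[0,0,3],[0,0,0]],
    [[0,0,3],[0,0,0]],
    [[0,0,3],[0,0,0]],
    [[0,0,3],[0,0,0]],
    [[0,0,3],[0,0,0]],
    [[0,0,1],[0,0,0]],
    [[0,0,0],[0,0,0]]
  ]
}}

```text
clock: 9.57
tcp_pos: [0.6027, 0.0567, 0.0403]
tcp_rot: [-2.968, -1.028, -0.0]
ft_force: [-6.1, -1.3, 14.9]
finger_gap: 0.009
finger_force: 7.3
```

Request:
{"fn": "play_rows", "kwargs": {
  "deltas": [
    [[0,0,0.5],[0,0,0]],
    [[0,0,0.5],[0,0,0]],
    [[0,0,0],[0,0,0]],
    [[0,0,0],[0,0,0]],
    [[0,0,-5],[0,0,0]],
    [[0,0,-20],[0,0,0]],
    [[0,0,-30],[0,0,0]],
    [[0,0,-30],[0,0,0]],
    [[0,0,-30],[0,0,0]],
    [[0,0,-20],[0,0,0]]
  ]
}}

```text
clock: 10.4
tcp_pos: [0.6042, 0.0569, 0.1759]
tcp_rot: [2.968, 1.028, 0.005]
ft_force: [0.4, 0.2, -0.0]
finger_gap: 0.005
finger_force: 0.0
```

Request:
{"fn": "play_rows", "kwargs": {
  "deltas": [
    [[0,-20,0],[0,0,0]],
    [[0,-20,0],[0,0,0]],
    [[0,-20,0],[0,0,0]],
    [[0,-20,0],[0,0,0]],
    [[0,-20,0],[0,0,0]],
    [[0,0,0],[0,0,0]],
    [[0,0,0],[0,0,0]],
    [[0,0,0],[0,0,0]],
    [[0,0,0],[0,0,0]],
    [[0,0,0],[0,0,0]]
  ]
}}

```text
clock: 11.23
tcp_pos: [0.542, 0.1351, 0.1729]
tcp_rot: [2.968, 1.028, 0.001]
ft_force: [-0.1, 0.3, -0.2]
finger_gap: 0.006
finger_force: 0.0
```

```bash
python3 - <<'E'
from h import *
s,d=snap('side','s6.png');to(s,[.603,.0562,.052])
cv2.imwrite('pics/c6.png',cv2.resize(cv2.imread('pics/s6.png')[230:330,270:400],None,fx=6,fy=6,interpolation=2))
E
```

```text
yaw_y -51.81 tcp [0.542  0.1351 0.1729] F [-0.1  0.3 -0.2] t 11.2333 gap 0.01
tool delta mm [ -0.9  99.6 121. ]
```

View pics/c6.png

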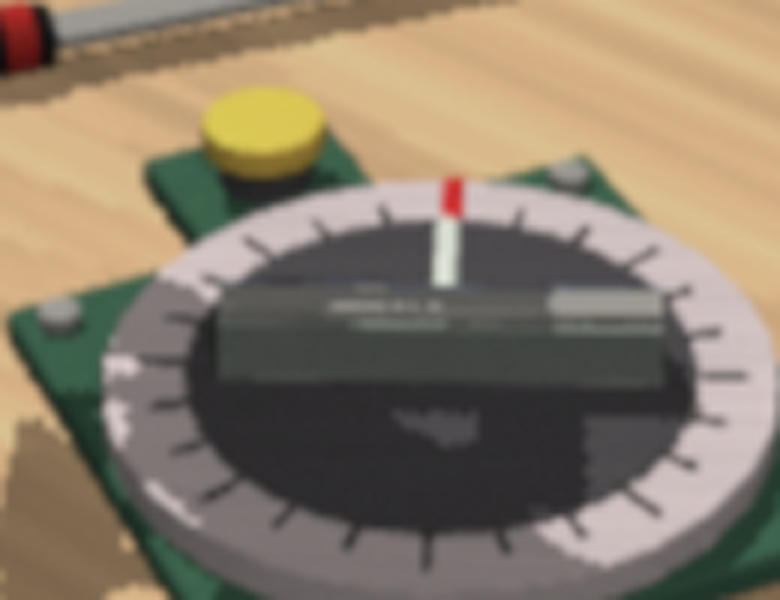

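The white mark (448,222) meets the red line (452,215), and the knob's top is at (264,120). I'll check how far the knob went down against the first picture.

```bash
python3 - <<'E'
from h import *
import pickle
s,t,d=pickle.load(open('a.pkl','rb'))
R,T=np.array(d['R']),np.array(d['t'])
for z in(.05,.042,.04):
    c=R@[.603,.0562,z]+T;print(z,d['fx']*c[:2]/c[2]+[d['cx'],d['cy']])
for f in('side1','s6'):
    m=cv2.inRange(cv2.cvtColor(cv2.imread(f'pics/{f}.png'),cv2.COLOR_BGR2HSV),(22,130,60),(35,255,255))[235:275,295:335]
    y,x=np.nonzero(m);print(f,x.mean()+295,y.mean()+235,y.min()+235,y.max()+235,len(x))
E
```

```text
0.05 [313.56949459 245.56330024]
0.042 [313.69032067 248.78588891]
0.04 [313.72039073 249.58789654]
side1 313.4375 247.49583333333334 241 254 240
s6 313.5100401606426 251.67871485943775 245 259 249
```

```bash
python3 -c "
from plant import manip
print(manip.hand_in())"
```

```text
the job is handed in; nothing more can be done
None
```

I turned the turntable about 98° clockwise until the white mark met the red line (about 1 mm off by camera), pressed the clamp knob down about its full 10 mm, kept the arm clear of the tube, hammer and file, and handed the job in at about 11 s; no verdict was returned.

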